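# Set a copper plate over the end of the filing rest and clamp it

## Robot

A 7-joint arm with a two-finger parallel gripper is mounted at the origin on a cart in front of the work surface, level with it; the furniture and walls round the work are solid. World frame = base frame: x ahead of the robot, y to its left, z up, the work surface at z = 0. Lengths are in m, angles in rad, forces in N, time in s.
With the tool pointing down it reaches from about 0.4 to 0.9 m from the base axis. Payload 5.5 kg.
Tool frame: the origin (TCP) lies at the very end of the fingers, on their centre line; the grasp point (between the pads) lies 19 mm behind it; z points along the fingers, y is the line along which they close (so a half turn about z gives the same grasp; the last joint's range is limited). The gripper opens to 85 mm and grips with 20 to 120 N. Pads are 22 mm wide; open, the fingers measure 114 mm over their backs; the gripper's body (76 mm by 85 mm) begins 54 mm behind the grasp point. The pads swing forward as they close: fully open they stand 13 mm farther back than shut.
Start: joints at [1.429, 0.501, -0.427, 1.55, 0.221, 1.138, -0.21], TCP at [0.256, -0.597, 0.231] pointing down, gripper open.
Joint ranges: [-2.88, 2.88], [-0.31, 2.03], [-1.54, 1.56], [0.2, 2.42], [-1.41, 4.55], [0.19, 2.02], [-2.57, 2.57]. Speed limits (rad/s): [2.57, 2.57, 3.14, 3.14, 3.14, 3.14, 3.14].

## Interface

Orientations are given as a rotation vector (axis times angle).
In Python, from bench import arm gives the robot as it stands.
- The arm moves only by the tool carry_out, never from a script. Its argument "moves" is one flat list of numbers, 7 for each row, row after row: the shift along the world's x, y, z in m, then the turn, a rotation vector about the world's x, y, z in degrees, then the finger opening in m, from 0 to 0.0854. In form: [x, y, z, ax, ay, az, jaw, x, y, z, ax, ay, az, jaw, ...]. A call has 1 to 10 rows; each row is the pose to reach, as a shift and turn from the pose commanded when the call began; what a row does not reach only later rows make up. A row lasts 1/10 s, in which the tool goes at most 50 mm and 8.59 degrees, less where a joint would pass 70% of its speed; a pose out of reach is approached as far as the arm can. A call with a gripper value outside its range is refused whole. The fingers move at their own pace and stop on an object; "newtons" is the grip in N (left out, the last holds). Time passes only in rows, so rows that repeat a pose let the fingers close. It gives the time, the measured TCP pose, the force, the opening and the grip force at its end, in the units of the state.
- arm.state(): the state, without advancing time (a new reading comes with each control period).
- arm.capture(name): name is "scene" or "top" or "wrist"; returns the picture (400x640x3 uint8, red, green, blue); there is no depth.
- arm.get_calibration(name): a dict with "K" (3x3 intrinsics, pixels), "position" and "attitude" of the camera in the world; the wrist camera has in their place "hand_eye" (4x4, takes a point from camera to tool coordinates, whose origin is the TCP and whose axes are the flange's). Camera axes: x right, y down, z forward; pixel columns grow to the right and rows downward; lengths in m; the calibration is good to about 2 mm. A picture is of the moment at which its call begins: read the wrist's pose just before it. get_calibration takes no time and is no camera call.
- arm.finish_job(): hands the job in; it is judged then, once.
The state is a dict: "t": time; "joints": joint angles; "joint_velocities": joint speeds; "tau": joint torques, N m; "tool_pos": TCP position; "tool_rot": TCP orientation; "contact_force": force on the tool from outside, world axes, zero at the start; "moment": the same for the moment, N m; "width": opening from 0.0 (shut) to 1.0 (fully open); "grasp_force": force on a finger pad.
Only numpy, scipy, OpenCV 4.12 (cv2) and the standard library are available. Lean on these libraries where they do the work, as an engineer would, in place of code of your own. Each camera call takes 0.05 s, during which the arm holds its last target. There are 200 camera calls.

## Task

The end of the copper plate is going to be filed. With the fingertips, push the plate snug against the dark fence of the filing rest and along it until its bolt-hole end stands out about 25 mm past the open left-hand end of the ledge; then press the red clamp handle fully down so that the rubber tip holds the plate there. Do not lift the plate, and leave the file, the side cutters, the gauge block and the spare electrode tip where they are.

Things in the scene. Friction and masses are not known exactly. Their poses are not given: they have to be found in the camera images.
- filing_rest: Steel filing rest, fixed to the bench; origin on the bench under the middle of its ledge. y points to the fence, away from the robot, x along the ledge to the robot's right (turned up to 0.23 rad), z up. Ledge: flat, 140 mm long, x -70 (the open end, at the left) to 70, y -46 to 34, 36 mm above the bench. Dark fence: inner face y = 34, 10 mm thick, 14 mm above the ledge, x -65 to 69.
- ledge_end (a point): Top of the ledge at its open (left) end, on the inner face of the fence (rest x = -70, y = 34, z = 36 mm). Its axes are those of the rest.
- link_plate: Loose copper plate 100 x 56 x 6 mm, about 0.28 kg, flat on the ledge, 3 to 14 mm off the fence and up to 0.07 rad askew. Origin: centre of its underside; x along its length (minus x: the end that must stand out), y to the fence. A 9 mm bolt hole lies 12 mm from each end. Snug on the fence its centre is at rest y = 6 mm.
- plate_front_end (a point): Middle of the upper edge of the plate's left end, which must stand out (6 mm above the ledge). The overhang is its distance beyond ledge_end, along the rest's minus x; at the start it is 6 to 38 mm short of ledge_end.
- plate_back_end (a point): Middle of the upper edge of the plate's right end, where it can be pushed along.
- clamp_handle (a joint): Handle of the toggle clamp: 0 open (it slants up 45 degrees, pointing away from the fence, rest +y), 0.78 fully down (level, past dead centre); it stays where it is left. Red sleeve 17 mm thick, 28 to 90 mm from the axis. Pressed straight down 42 mm behind the axis its top sinks there from about 117 to 72 mm above the bench; takes 4 to 8 N, then meets a firm stop.
- clamp_tip: Black rubber tip of the clamp, 15 mm across; origin at the middle of its pressing face. It is sprung, gives up to 5 mm, and presses with about 4 N when the clamp is shut on the plate.
- flat_file: Bystander: flat file with red handle, 214 mm long, lying on the bench to the right of the rest, about 45 mm from it. Leave alone.
- gauge_block: Bystander: grey gauge block 52 x 22 x 14 mm, on the bench behind the fence, to the right of the clamp. Leave alone.
- spare_tip_1: Bystander: copper electrode tip, 16 mm across, 38 mm tall, standing on the bench behind the fence, just right of the clamp. Leave alone.
- side_cutters: Bystander: side cutters with red sleeves, 132 x 49 x 10 mm, lying beyond the file, to the right of the rest. Leave alone.
- clamp_axis (a point): Axis of the toggle clamp's handle, behind the fence, 63 mm above the bench (rest x = -32, y = 80), parallel to the rest's x. The steel holding bar is hinged 24 mm in front of it: open it stands upright, its end 129 mm above the bench, its spindle with the rubber tip pointing to the robot, as far as rest y = 22; shut it lies over the fence and presses at rest x = -32, y = 6.
- handle_grip (a point): Point on the upper side of the red sleeve, 60 mm from the handle's axis; moves with the handle.

How it is judged:
On the way, in this order (a step that is already met when the one before it is completed fails the run):
1. the plate lies flat against the fence, its end 18 to 32 mm past the ledge's end, while the clamp is still open (x of plate_front_end in the frame of ledge_end between -0.032 and -0.018 m and y of link_plate in the frame of filing_rest above 0.003 m and angle between the x axis of link_plate and the x axis of filing_rest, either way round below 0.04 rad and value of joint clamp_handle below 0.35 rad), for 0.2 s.
2. the handle is pressed fully down and the rubber tip presses on the plate (value of joint clamp_handle above 0.72 rad and contact force between clamp_tip and link_plate above 2 N), for 0.2 s.
At the end, for the whole second after the job is handed in: The plate lies flat and at rest on the ledge, within 3 mm of the fence and square to it (0.04 rad), its end 18 to 32 mm past the ledge's open end; the handle is down (above 0.72 of 0.78) and the rubber tip presses on the plate with over 2 N (all of step 2 and x of plate_front_end in the frame of ledge_end between -0.032 and -0.018 m and y of link_plate in the frame of filing_rest above 0.003 m and angle between the x axis of link_plate and the x axis of filing_rest, either way round below 0.04 rad and z of link_plate in the frame of filing_rest between 0.034 and 0.038 m and linear speed of link_plate below 0.01 m/s); the robot touches nothing.
It fails at once if the plate is lifted, tipped or dropped from the ledge (z of link_plate in the frame of filing_rest above 0.042 m or z of link_plate in the frame of filing_rest below 0.03 m or angle between link_plate's own z axis and vertical above 0.15 rad).
It fails at once if a bystander is disturbed (distance of any of flat_file, gauge_block, spare_tip_1, side_cutters from where it was at the start of the episode above 0.015 m or angle between spare_tip_1's own z axis and vertical above 0.5 rad).
It also fails if it takes over 58 s, if anything falls off the work surface, if the arm or the gripper's body presses on something with over 40 N, if the wrist force passes 120 N, or if a joint passes its speed limit or range.

## Working session

There is one attempt and no reset: what is moved stays moved. The work goes in short steps, Python scripts to look and compute and a tool call to move; the robot and the scene stay as the last step left them, time stands still between calls to the robot, and variables do not carry over. Pictures are saved under pics/ and viewed, at most 10 in all, crops included, and the job is handed in when it is done.

Besides the shell and the picture viewer there is one more tool, called as name(argument=value, ...), one argument or row to a line, values as JSON. carry_out: Moves the arm, as the interface text tells. Its arguments: {"type":"object","properties":{"moves":{"type":"array","items":{"type":"number"}},"newtons":{"type":"number"}},"required":["moves"]}

```bash
mkdir -p pics
python3 - <<'E'
from bench import arm
import cv2
print(arm.state())
for n in("scene","top"):
    cv2.imwrite(f"pics/{n}0.png",arm.capture(n)[:,:,::-1]); print(n,arm.get_calibration(n))
print(arm.get_calibration("wrist"))
E
```

```text
{'t': 0.0, 'joints': array([ 1.42918479,  0.50181513, -0.42676365,  1.55144897,  0.22078089,
        1.13829185, -0.21027512]), 'joint_velocities': array([ 2.12786943e-03, -3.29238538e-05, -4.97669553e-04, -9.19076723e-04,
        3.96957321e-04,  1.13852822e-04,  1.00299235e-03]), 'tau': array([-5.44463819e-04, -5.69526422e+01, -5.81668317e+00, -2.80940545e+01,
        1.05612609e-02,  1.21350164e-02,  8.35133307e-06]), 'tool_pos': array([ 0.25567714, -0.59685415,  0.23027785]), 'tool_rot': array([-3.07559570e+00, -6.31236932e-01,  5.06138785e-04]), 'contact_force': array([ 0.66402026, -0.2502346 , -0.39999408]), 'moment': array([-0.03757548,  0.01432343, -0.0226601 ]), 'grasp_force': 0.0, 'width': 1.0021291652524553}
scene {'K': array([[385.79066157,   0.        , 316.81611549],
       [  0.        , 385.79066157, 192.08999234],
       [  0.        ,   0.        ,   1.        ]]), 'position': array([ 0.95124636, -0.92990316,  0.50099176]), 'attitude': array([-1.95839384, -0.64727081,  0.3896859 ])}
top {'K': array([[426.53141229,   0.        , 310.60578757],
       [  0.        , 426.53141229, 203.28915738],
       [  0.        ,   0.        ,   1.        ]]), 'position': array([ 0.43797173, -0.30652208,  0.95756634]), 'attitude': array([-2.22757387,  2.17002173, -0.11353108])}
{'K': array([[304.14907259,   0.        , 317.46196064],
       [  0.        , 304.14907259, 198.39065447],
       [  0.        ,   0.        ,   1.        ]]), 'hand_eye': array([[ 8.80883688e-04, -9.51105032e-01, -3.08866383e-01,
         7.95177250e-02],
       [ 9.99999345e-01,  6.12302871e-04,  9.66498090e-04,
        -6.68566861e-04],
       [-7.30121423e-04, -3.08867033e-01,  9.51104949e-01,
        -1.42059801e-01],
       [ 0.00000000e+00,  0.00000000e+00,  0.00000000e+00,
         1.00000000e+00]])}
```

View pics/top0.png

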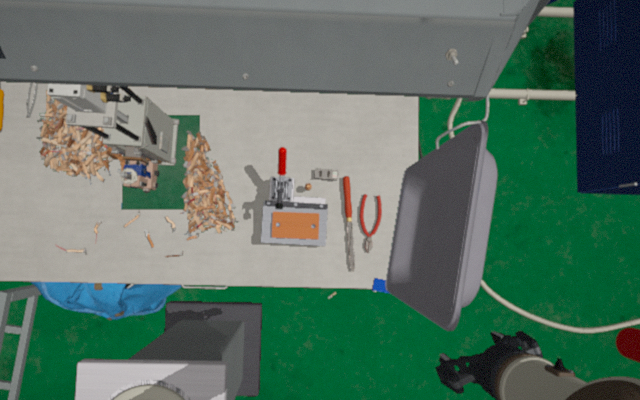

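View pics/scene0.png

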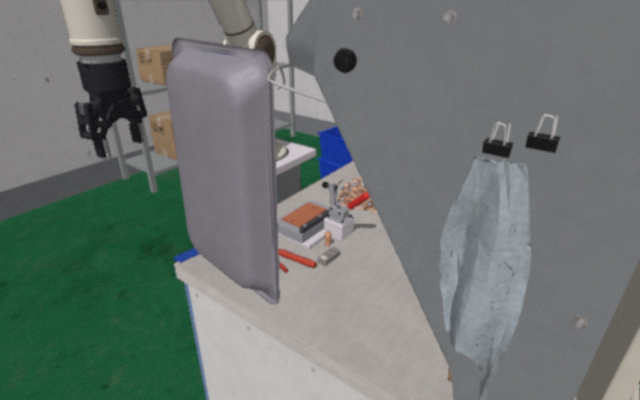

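```bash
cat > h.py <<'E'
from bench import arm
import numpy as np, cv2
from scipy.spatial.transform import Rotation as R
def cam(n,st=None):
    c=arm.get_calibration(n);K=c["K"]
    if n!="wrist": return K,R.from_rotvec(c["attitude"]).as_matrix(),np.array(c["position"])
    T=np.eye(4);T[:3,:3]=R.from_rotvec(st["tool_rot"]).as_matrix();T[:3,3]=st["tool_pos"];T=T@c["hand_eye"]
    return K,T[:3,:3],T[:3,3]
def ray(C,u,v,z):
    K,A,p=C;d=A@np.linalg.solve(K,[u,v,1.]);return p+d*(z-p[2])/d[2]
def proj(C,P):
    K,A,p=C;q=K@(A.T@(np.asarray(P)-p));return q[:2]/q[2]
E
python3 - <<'E'
import cv2
from h import *
t=cv2.imread("pics/top0.png")
cv2.imwrite("pics/crop1.png",cv2.resize(t[140:260,240:390],None,fx=5,fy=5,interpolation=cv2.INTER_CUBIC)[:, :750])
C=cam("top")
for z in(0,.2,.3): print(z,[ray(C,u,v,z).round(3) for u,v in((390,285),(450,325),(400,160),(475,90),(490,290))])
E
```

```text
0 [array([ 0.33 , -0.517,  0.   ]), array([ 0.245, -0.653,  0.   ]), array([ 0.613, -0.537,  0.   ]), array([ 0.782, -0.711,  0.   ]), array([ 0.324, -0.743,  0.   ])]
0.2 [array([ 0.352, -0.473,  0.2  ]), array([ 0.285, -0.58 ,  0.2  ]), array([ 0.576, -0.489,  0.2  ]), array([ 0.711, -0.626,  0.2  ]), array([ 0.347, -0.652,  0.2  ])]
0.3 [array([ 0.364, -0.451,  0.3  ]), array([ 0.305, -0.544,  0.3  ]), array([ 0.558, -0.465,  0.3  ]), array([ 0.675, -0.584,  0.3  ]), array([ 0.359, -0.606,  0.3  ])]
```

View pics/crop1.png

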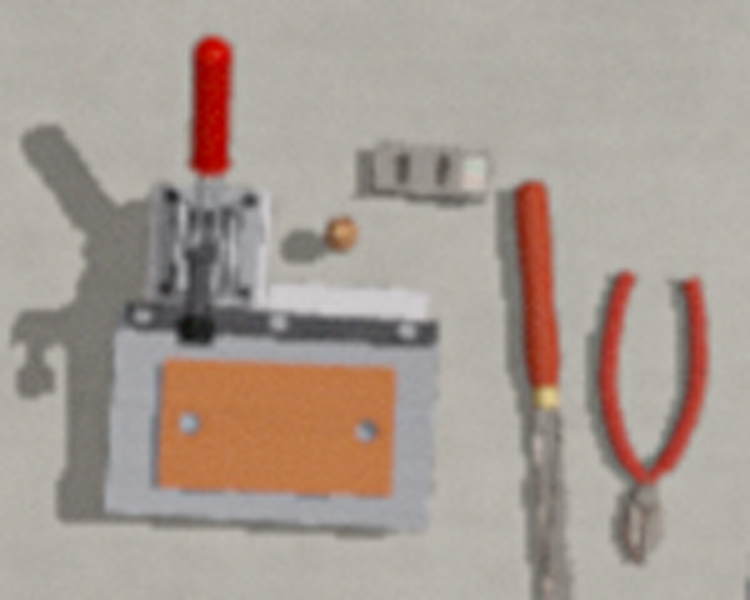

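Run:
```python
from h import *
from scipy.optimize import least_squares as LS
C=cam("top");S=cam("scene")
px=lambda a:np.array(a)/5.+[240,140]-0.4
rp=np.array([[-70,-46,36],[70,-46,36],[-65,34,50],[69,34,50],[-65,44,50],[69,44,50]])/1e3
im=px([(107,512),(430,528),(122,322),(436,345),(127,303),(438,320)])
def W(q,P):
    c,s=np.cos(q[2]),np.sin(q[2]); ex=np.array([s,-c]);  # rest x ~ world -y
    ex=np.array([np.sin(q[2]),-np.cos(q[2])]);ey=np.array([np.cos(q[2]),np.sin(q[2])])
    P=np.atleast_2d(P);return np.c_[q[:2]+P[:,:1]*ex+P[:,1:2]*ey,P[:,2]]
f=lambda q:np.ravel([proj(C,p) for p in W(q,rp)]-im)
r=LS(f,[.42,-.27,0],loss="soft_l1");q=r.x;print("rest",q.round(4),(r.fun).round(1))
pc=np.array([ray(C,u,v,.042) for u,v in px([(162,358),(396,368),(392,496),(158,487),(188,423),(366,431)])])
ex=np.array([np.sin(q[2]),-np.cos(q[2])]);ey=np.array([np.cos(q[2]),np.sin(q[2])])
loc=np.c_[(pc[:,:2]-q[:2])@ex,(pc[:,:2]-q[:2])@ey]*1e3;print(loc.round(1))
print("axis",W(q,[-.032,.08,.063]),"tip",W(q,[-.032,.022,.12]),"handle",[ (np.array(proj(C,p))-[240,140])*5 for p in W(q,[[-.032,.08+.064,.063+.064],[-.032,.122,.117]])])
print("scene chk",[proj(S,p).round() for p in W(q,rp)])
def tri(u,v):
    D=[];P=[]
    for c,x in((C,u),(S,v)):
        d=c[1]@np.linalg.solve(c[0],[*x,1]);d/=np.linalg.norm(d);D.append(np.eye(3)-np.outer(d,d));P.append(c[2])
    X=np.linalg.solve(D[0]+D[1],D[0]@P[0]+D[1]@P[1]);return X.round(3),[round(np.linalg.norm(d@(X-p)),3) for d,p in zip(D,P)]
for a,b in(((483,125),(272,65)),((450,325),(180,45)),((402,160),(275,300)),((388,290),(275,300)),((480,130),(275,300))):print(a,b,tri(a,b))
print(ray(S,275,300,0))
```

```text
rest [ 0.463  -0.2994 -0.0275] [-0.7  0.1 -0.2  0.3  0.4  0.6  0.4 -0.5 -0.3 -0.2  0.3 -0.2]
[[-48.6  21.3]
 [ 51.9  22.5]
 [ 53.  -32.4]
 [-47.  -33.8]
 [-35.9  -5.9]
 [ 40.5  -5.3]]
axis [[ 0.54388099 -0.2695653   0.063     ]] tip [[ 0.48590285 -0.26797322  0.12      ]] handle [array([207.93896851,  35.82624644]), array([205.67235437,  95.52621508])]
scene chk [array([311., 198.]), array([273., 220.]), array([335., 204.]), array([300., 226.]), array([339., 205.]), array([303., 228.])]
(483, 125) (272, 65) (array([ 0.588, -0.541,  0.42 ]), [np.float64(0.004), np.float64(0.004)])
(450, 325) (180, 45) (array([ 0.332, -0.496,  0.425]), [np.float64(0.003), np.float64(0.003)])
(402, 160) (275, 300) (array([ 0.598, -0.545,  0.025]), [np.float64(0.014), np.float64(0.014)])
(388, 290) (275, 300) (array([ 0.387, -0.481, -0.111]), [np.float64(0.097), np.float64(0.097)])
(480, 130) (275, 300) (array([ 0.662, -0.652,  0.139]), [np.float64(0.014), np.float64(0.014)])
[ 0.56752654 -0.53440788  0.        ]
```

Run:
```python
from h import *
C=cam("top");S=cam("scene")
def pl(c,a,b):
    d=[c[1]@np.linalg.solve(c[0],[*x,1]) for x in(a,b)];n=np.cross(*d);n/=np.linalg.norm(n);return n,n@c[2]
n1,d1=pl(C,(0,65),(475,95))
for s in(((320,70),(455,380)),((285,40),(330,130))):
    n2,d2=pl(S,*s)
    for y in(-.6,-.3,0): print(s,y,np.linalg.solve(np.c_[n1,n2].T[:,[0,2]],[d1-n1[1]*y,d2-n2[1]*y]).round(3))
print(R.from_rotvec(arm.state()["tool_rot"]).as_matrix().round(3))
```

```text
((320, 70), (455, 380)) -0.6 [0.478 0.824]
((320, 70), (455, 380)) -0.3 [ 0.872 -0.251]
((320, 70), (455, 380)) 0 [ 1.267 -1.327]
((285, 40), (330, 130)) -0.6 [0.545 0.637]
((285, 40), (330, 130)) -0.3 [ 0.871 -0.247]
((285, 40), (330, 130)) 0 [ 1.197 -1.131]
[[ 0.919  0.394 -0.001]
 [ 0.394 -0.919  0.002]
 [ 0.    -0.002 -1.   ]]
```

Run:
```python
from h import *
C=cam("top");S=cam("scene")
def tri(u,v):
    D=[];P=[]
    for c,x in((C,u),(S,v)):
        d=c[1]@np.linalg.solve(c[0],[*x,1]);d/=np.linalg.norm(d);D.append(np.eye(3)-np.outer(d,d));P.append(c[2])
    X=np.linalg.solve(D[0]+D[1],D[0]@P[0]+D[1]@P[1]);return X.round(3),[round(np.linalg.norm(d@(X-p)),3) for d,p in zip(D,P)]
for a,b in(((490,95),(452,385)),((490,95),(290,45)),((545,0),(290,45)),((453,53),(345,60)),((453,53),(360,12)),((453,53),(450,15)),((451,83),(450,15)),((451,83),(345,60)),((451,83),(360,12))):print(a,b,tri(a,b))
```

```text
(490, 95) (452, 385) (array([ 0.82 , -0.663,  0.127]), [np.float64(0.094), np.float64(0.094)])
(490, 95) (290, 45) (array([ 0.618, -0.539,  0.447]), [np.float64(0.003), np.float64(0.003)])
(545, 0) (290, 45) (array([ 0.716, -0.617,  0.461]), [np.float64(0.022), np.float64(0.022)])
(453, 53) (345, 60) (array([ 0.677, -0.5  ,  0.43 ]), [np.float64(0.002), np.float64(0.002)])
(453, 53) (360, 12) (array([ 0.666, -0.475,  0.481]), [np.float64(0.015), np.float64(0.015)])
(453, 53) (450, 15) (array([ 0.728, -0.474,  0.464]), [np.float64(0.066), np.float64(0.066)])
(451, 83) (450, 15) (array([ 0.707, -0.466,  0.464]), [np.float64(0.083), np.float64(0.083)])
(451, 83) (345, 60) (array([ 0.653, -0.491,  0.425]), [np.float64(0.017), np.float64(0.017)])
(451, 83) (360, 12) (array([ 0.644, -0.467,  0.479]), [np.float64(0.029), np.float64(0.029)])
```

carry_out(
  moves=[-0.03, 0.05, 0.03, 0, 0, 0, 0.04, -0.05, 0.1, 0.05, 0, 0, 0, 0.04, -0.06, 0.15, 0.05, 0, 0, 0, 0.04, -0.06, 0.19, 0.05, 0, 0, 0, 0.04],
)

```text
t: 0.5
tool_pos: [0.1956, -0.4181, 0.2809]
tool_rot: [3.078, 0.627, -0.0]
contact_force: [0.6, 0.2, 1.2]
width: 0.467
grasp_force: 0.0
```

carry_out(
  moves=[0.05, 0.03, 0, 0, 0, -8.3, 0.04, 0.1, 0.04, 0, 0, 0, -16.6, 0.04, 0.15, 0.04, 0, 0, 0, -24.8, 0.04, 0.2, 0.02, 0, 0, 0, -24.8, 0.04, 0.25, 0.018, -0.02, 0, 0, -24.8, 0.04, 0.259, 0.016, -0.06, 0, 0, -24.8, 0.04, 0.259, 0.016, -0.1, 0, 0, -24.8, 0.04, 0.259, 0.016, -0.14, 0, 0, -24.8, 0.04, 0.259, 0.016, -0.14, 0, 0, -24.8, 0.04, 0.259, 0.016, -0.14, 0, 0, -24.8, 0.04],
)

```text
t: 1.5
tool_pos: [0.4556, -0.4027, 0.1406]
tool_rot: [-3.14, 0.044, 0.002]
contact_force: [-0.1, 0.4, 1.1]
width: 0.474
grasp_force: 0.0
```

Run:
```python
from h import *
s=arm.state();print(s["tool_pos"],s["contact_force"]);print(R.from_rotvec(s["tool_rot"]).as_matrix().round(3))
cv2.imwrite("pics/w1.png",arm.capture("wrist")[:,:,::-1])
C=cam("wrist",s);q=np.array([.463,-.2994]);ex=np.array([-.0275,-.9996]);ey=np.array([.9996,-.0275])
for n,(x,y,z) in dict(platR=(53,22,42),platRf=(53,-33,42),ledgeR=(70,-46,36),fenceR=(69,34,50)).items():
    print(n,proj(C,[*(q+x/1e3*ex+y/1e3*ey),z/1e3]).round())
```

```text
[ 0.4556188  -0.40273602  0.14060152] [-0.05094296  0.41439389  1.07565695]
[[ 1.    -0.028 -0.001]
 [-0.028 -1.     0.002]
 [-0.002 -0.002 -1.   ]]
platR [256. 168.]
platRf [260. 231.]
ledgeR [281. 241.]
fenceR [273. 155.]
```

View pics/w1.png

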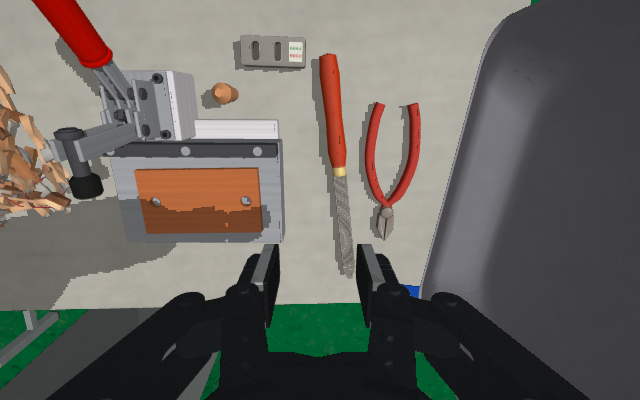

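carry_out(
  moves=[0, 0.008, -0.04, 0, 0, 0, 0.04, 0, 0.008, -0.08, 0, 0, 0, 0.04, 0, 0.008, -0.095, 0, 0, 0, 0.04, 0, 0.008, -0.098, 0, 0, 0, 0.04, 0, 0.008, -0.1, 0, 0, 0, 0.04, 0, 0.008, -0.1, 0, 0, 0, 0.04],
)

```text
t: 2.15
tool_pos: [0.4575, -0.3964, 0.043]
tool_rot: [3.139, -0.045, 0.004]
contact_force: [0.2, 0.4, 0.6]
width: 0.469
grasp_force: 0.0
```

Run:
```python
from h import *
cv2.imwrite("pics/w2.png",arm.capture("wrist")[:,:,::-1])
```

```text
(no output)
```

View pics/w2.png

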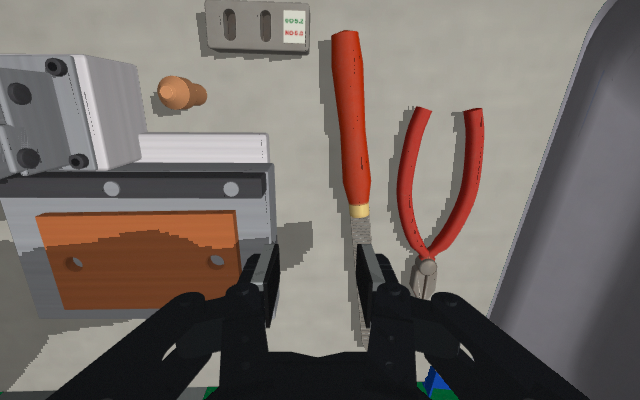

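carry_out(
  moves=[0, 0, -0.003, 0, 0, 0, 0.04, 0, 0, -0.005, 0, 0, 0, 0.04, 0, 0, -0.006, 0, 0, 0, 0.04, 0, 0, -0.006, 0, 0, 0, 0.04],
)

```text
t: 2.6
tool_pos: [0.456, -0.3951, 0.0347]
tool_rot: [-3.141, 0.044, 0.0]
contact_force: [0.0, -0.3, 0.1]
width: 0.47
grasp_force: 0.0
```

carry_out(
  moves=[0, 0, -0.002, 0, 0, 0, 0.04, 0, 0, -0.003, 0, 0, 0, 0.04, 0, 0, -0.004, 0, 0, 0, 0.04, 0, 0, -0.004, 0, 0, 0, 0.04],
)

```text
t: 3.0
tool_pos: [0.4563, -0.3953, 0.0342]
tool_rot: [3.14, -0.044, -0.002]
contact_force: [-8.8, 5.0, 27.8]
width: 0.465
grasp_force: 13.8
```

carry_out(
  moves=[0, 0, 0.006, 0, 0, 0, 0.04, 0, 0.003, 0.006, 0, 0, 0, 0.04, 0, 0.008, 0.006, 0, 0, 0, 0.04, 0, 0.013, 0.006, 0, 0, 0, 0.04, 0, 0.018, 0.006, 0, 0, 0, 0.04, 0.001, 0.023, 0.006, 0, 0, 0, 0.04, 0.001, 0.028, 0.006, 0, 0, 0, 0.04, 0.001, 0.033, 0.006, 0, 0, 0, 0.04, 0.001, 0.035, 0.006, 0, 0, 0, 0.04, 0.001, 0.035, 0.006, 0, 0, 0, 0.04],
)

```text
t: 4.0
tool_pos: [0.4573, -0.3594, 0.0368]
tool_rot: [-3.141, 0.043, 0.0]
contact_force: [0.7, 0.4, -1.1]
width: 0.471
grasp_force: 0.0
```

Run:
```python
from h import *
s=arm.state();print(s["tool_pos"],s["contact_force"])
a=arm.capture("wrist")[:,:,::-1];b=arm.capture("top")[:,:,::-1]
cv2.imwrite("pics/w3.png",np.vstack([cv2.resize(a,(560,350)),cv2.resize(b[180:250,250:362],(400,250),interpolation=cv2.INTER_CUBIC)[:, :].copy() if 0 else cv2.copyMakeBorder(cv2.resize(b[180:250,250:362],(400,250),interpolation=cv2.INTER_CUBIC),0,0,0,160,0)]))
```

```text
[ 0.45725113 -0.35939017  0.03683272] [ 0.74056847  0.4094606  -1.12144995]
```

View pics/w3.png

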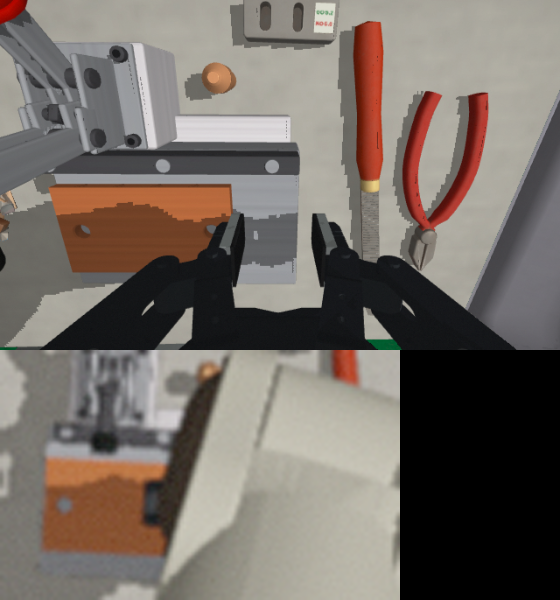

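```bash
cat >> h.py <<'E'
q0=np.array([.463,-.2994]);ex=np.array([-.0275,-.9996]);ey=np.array([.9996,-.0275])
def loc(P): d=np.asarray(P)[:2]-q0;return (np.array([d@ex,d@ey])*1e3).round(1)
E
python3 - <<'E'
from h import *
s=arm.state();C=cam("wrist",s);T=cam("top")
for n,u,v,z in(("plateRrear",232,184,.042),("ledgeR_front",297,283,.036),("fenceRtopfront",298,175,.05),("plate rear-left",64,186,.042),("plate fl",74,271,.042)):
    print(n,loc(ray(C,u/.875,v/.875,z)))
for u,v,z in((47,458,.042),(43,550,.042),(40,570,.036)):print(loc(ray(T,u/3.571+250-.4,(v-350)/3.571+180-.4,z)))
E
```

```text
plateRrear [34.9 24.7]
ledgeR_front [ 72.6 -46.2]
fenceRtopfront [70.3 32.5]
plate rear-left [-57.3  23.5]
plate fl [-64.9 -32.2]
[-68.5  23.2]
[-67.6 -31.9]
[-69.1 -44. ]
```

carry_out(
  moves=[0, 0.005, 0, 0, 0, 0, 0.04, 0, 0.01, 0, 0, 0, 0, 0.04, 0, 0.015, 0, 0, 0, 0, 0.04, 0.001, 0.02, 0, 0, 0, 0, 0.04, 0.001, 0.025, 0, 0, 0, 0, 0.04, 0.001, 0.027, 0, 0, 0, 0, 0.04, 0.001, 0.027, 0, 0, 0, 0, 0.04, 0.001, 0.022, 0, 0, 0, 0, 0.04, 0.001, 0.017, 0, 0, 0, 0, 0.04],
)

```text
t: 5.0
tool_pos: [0.4581, -0.3433, 0.0368]
tool_rot: [-3.141, 0.044, 0.0]
contact_force: [-0.6, -1.3, 0.6]
width: 0.468
grasp_force: 0.0
```

carry_out(
  moves=[0, 0, 0.03, 0, 0, 0, 0.04, -0.04, 0, 0.04, 0, 0, 0, 0.04, -0.08, 0, 0.04, 0, 0, 0, 0.04, -0.09, 0, 0.04, 0, 0, 0, 0.04, -0.09, 0, 0.04, 0, 0, 0, 0.04, -0.09, 0, 0.04, 0, 0, 0, 0.04],
)

```text
t: 5.6
tool_pos: [0.3693, -0.3437, 0.0771]
tool_rot: [3.141, -0.045, 0.003]
contact_force: [1.3, 0.4, -0.2]
width: 0.47
grasp_force: 0.0
```

Run:
```python
from h import *
s=arm.state();print(s["tool_pos"],s["contact_force"])
a=arm.capture("wrist")[:,:,::-1]
cv2.imwrite("pics/w4.png",a)
```

```text
[ 0.36930404 -0.34369722  0.07712054] [ 1.30316295  0.39529816 -0.18442305]
```

View pics/w4.png

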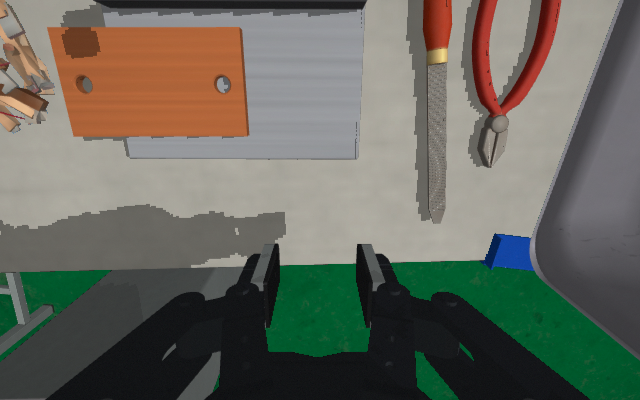

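Run:
```python
from h import *
C=cam("wrist",arm.state())
for n,u,v,z in(("pfr",248,135,.042),("pfl",74,136,.042),("prr",241,27,.042),("prl",49,28,.042),("lfl",128,158,.036),("lfr",357,158,.036)):
    print(n,loc(ray(C,u,v,z)))
```

```text
pfr [  6.1 -31.9]
pfl [-93.8 -32.5]
prr [ 6.3 23.2]
prl [-93.3  22.6]
lfl [-69.  -46.3]
lfr [ 70.  -46.2]
```

carry_out(
  moves=[0, 0.045, 0, 0, 0, 0, 0.04, 0.01, 0.09, 0, 0, 0, 0, 0.04, 0.02, 0.09, -0.02, 0, 0, 0, 0.04, 0.02, 0.09, -0.04, 0, 0, 0, 0.04, 0.025, 0.09, -0.04, 0, 0, 0, 0.04, 0.033, 0.09, -0.04, 0, 0, 0, 0.04, 0.039, 0.09, -0.04, 0, 0, 0, 0.04, 0.044, 0.09, -0.04, 0, 0, 0, 0.04, 0.048, 0.09, -0.04, 0, 0, 0, 0.04, 0.052, 0.09, -0.04, 0, 0, 0, 0.04],
)

```text
t: 6.65
tool_pos: [0.4205, -0.2535, 0.0372]
tool_rot: [3.141, -0.045, 0.001]
contact_force: [-2.2, 1.1, 1.1]
width: 0.468
grasp_force: 1.6
```

carry_out(
  moves=[0.003, 0, 0, 0, 0, 0, 0.04, 0.006, 0, 0, 0, 0, 0, 0.04, 0.009, 0, 0, 0, 0, 0, 0.04, 0.009, 0, 0, 0, 0, 0, 0.04],
)

```text
t: 7.05
tool_pos: [0.4295, -0.2532, 0.0368]
tool_rot: [3.141, -0.044, 0.001]
contact_force: [-2.1, -0.3, 1.0]
width: 0.467
grasp_force: 0.9
```

Friction-level force only so far; press on to the fence.

carry_out(
  moves=[0.002, 0, 0, 0, 0, 0, 0.04, 0.003, 0, 0, 0, 0, 0, 0.04, 0.004, 0, 0, 0, 0, 0, 0.04, 0.004, 0, 0, 0, 0, 0, 0.04],
)

```text
t: 7.45
tool_pos: [0.4303, -0.2531, 0.0364]
tool_rot: [-3.141, 0.045, 0.008]
contact_force: [-8.4, -0.4, 7.3]
width: 0.472
grasp_force: 4.2
```

carry_out(
  moves=[-0.006, 0, 0, 0, 0, 0, 0.04, -0.02, 0, 0.0, 0, 0, 0, 0.04, -0.05, 0, 0.02, 0, 0, 0, 0.04, -0.06, -0.02, 0.06, 0, 0, 0, 0, -0.06, -0.02, 0.1, 0, 0, 0, 0, -0.06, -0.02, 0.1, 0, 0, 0, 0, -0.06, -0.02, 0.1, 0, 0, 0, 0],
)

```text
t: 8.15
tool_pos: [0.3733, -0.2739, 0.1377]
tool_rot: [3.139, -0.045, 0.003]
contact_force: [-0.1, 0.5, -0.9]
width: -0.003
grasp_force: 0.0
```

Run:
```python
from h import *
s=arm.state();print(s["tool_pos"],s["contact_force"])
cv2.imwrite("pics/w5.png",arm.capture("wrist")[:,:,::-1])
```

```text
[ 0.3732858  -0.27393623  0.13773647] [-0.13321019  0.46177852 -0.91542046]
```

View pics/w5.png

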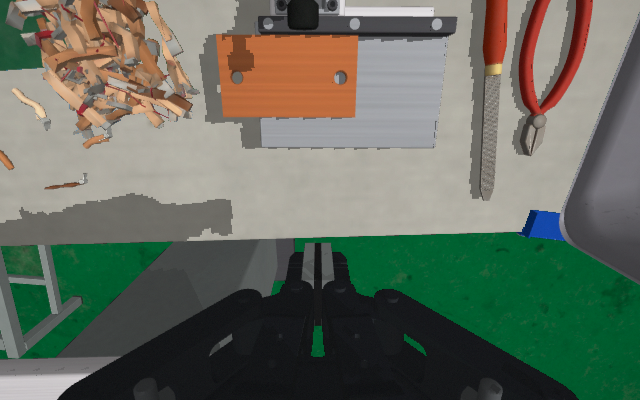

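Run:
```python
from h import *
C=cam("wrist",arm.state())
for n,u,v,z in(("pfr",355,117,.042),("pfl",222,117,.042),("prr",357,36,.042),("prl",217,36,.042),("lfl",262,148,.036),("lfr",434,148,.036)):
    print(n,loc(ray(C,u,v,z)))
```

```text
pfr [  4.1 -24.2]
pfl [-96.  -24.2]
prr [ 3.4 30.5]
prl [-94.2  30.4]
lfl [-68.3 -48.4]
lfr [ 68.7 -48.4]
```

carry_out(
  moves=[0, 0, 0.05, 0, -6.7, 0, 0, 0.03, 0, 0.07, 0, -13.4, 0, 0, 0.08, 0, 0.07, 0, -20, 0, 0, 0.12, 0, 0.07, 0, -20, 0, 0, 0.16, 0, 0.07, 0, -20, 0, 0, 0.2, 0, 0.07, 0, -20, 0, 0, 0.213, 0, 0.05, 0, -20, 0, 0, 0.213, 0, 0.02, 0, -20, 0, 0, 0.213, 0, 0.015, 0, -20, 0, 0, 0.213, 0, 0.015, 0, -20, 0, 0],
)

```text
t: 9.2
tool_pos: [0.5844, -0.2717, 0.1491]
tool_rot: [-3.087, 0.043, -0.537]
contact_force: [-0.2, 0.3, 0.4]
width: 0.004
grasp_force: 0.0
```

Run:
```python
from h import *
s=arm.state();print(s["tool_pos"],s["contact_force"])
cv2.imwrite("pics/w6.png",arm.capture("wrist")[:,:,::-1])
```

```text
[ 0.58436344 -0.27165854  0.14905188] [-0.16106411  0.2858082   0.39994296]
```

View pics/w6.png

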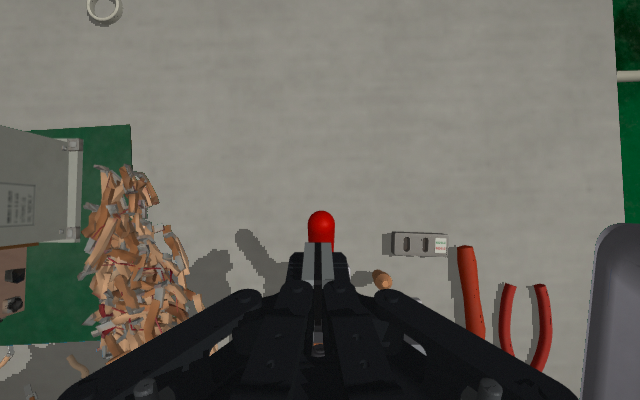

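carry_out(
  moves=[0, 0, -0.025, 0, 0, 0, 0, 0, 0, -0.033, 0, 0, 0, 0, 0, 0, -0.04, 0, 0, 0, 0, 0, 0, -0.047, 0, 0, 0, 0, 0, 0, -0.054, 0, 0, 0, 0, 0, 0, -0.06, 0, 0, 0, 0, 0, 0, -0.066, 0, 0, 0, 0, 0, 0, -0.072, 0, 0, 0, 0, 0, 0, -0.077, 0, 0, 0, 0, 0, 0, -0.077, 0, 0, 0, 0],
)

```text
t: 10.25
tool_pos: [0.5882, -0.2734, 0.0759]
tool_rot: [-3.089, 0.042, -0.551]
contact_force: [2.6, 0.1, 4.3]
width: 0.001
grasp_force: 2.2
```

carry_out(
  moves=[0, 0, -0.003, 0, 0, 0, 0, 0, 0, -0.006, 0, 0, 0, 0, 0, 0, -0.008, 0, 0, 0, 0, 0, 0, -0.008, 0, 0, 0, 0],
)

```text
t: 10.65
tool_pos: [0.5893, -0.2738, 0.0722]
tool_rot: [-3.091, 0.041, -0.555]
contact_force: [-13.0, 4.7, 38.7]
width: 0.001
grasp_force: 19.3
```

Firm stop met at z = 0.072 with 39 N. Lift off and check.

carry_out(
  moves=[0, 0, 0, 0, 0, 0, 0, 0, 0, 0.02, 0, 0, 0, 0, 0, 0, 0.07, 0, 0, 0, 0, -0.03, 0, 0.12, 0, 0, 0, 0, -0.08, 0, 0.13, 0, 0, 0, 0, -0.13, 0, 0.13, 0, 7, 0, 0, -0.18, 0, 0.13, 0, 14, 0, 0, -0.22, 0, 0.12, 0, 20, 0, 0, -0.22, 0, 0.12, 0, 20, 0, 0, -0.22, 0, 0.12, 0, 20, 0, 0],
)

```text
t: 11.65
tool_pos: [0.3654, -0.2728, 0.1863]
tool_rot: [-3.14, 0.045, 0.001]
contact_force: [1.1, -0.0, 1.0]
width: -0.001
grasp_force: 0.0
```

Run:
```python
from h import *
s=arm.state();print(s["tool_pos"],s["contact_force"])
cv2.imwrite("pics/w7.png",arm.capture("wrist")[:,:,::-1])
```

```text
[ 0.36535833 -0.27278011  0.18628856] [ 1.14822626 -0.04367529  0.95555871]
```

View pics/w7.png

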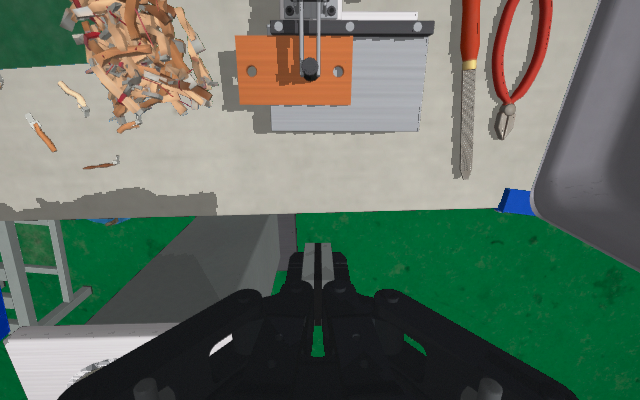

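Run:
```python
from h import *
C=cam("wrist",arm.state())
for n,u,v,z in(("pfr",351,105,.042),("pfl",240,105,.042),("prl",236,37,.042),("prr",352,37,.042),("lfl",272,131,.036),("lfr",418,131,.036)):
    print(n,loc(ray(C,u,v,z)))
print(arm.finish_job())
```

```text
pfr [  5.6 -22.7]
pfl [-94.4 -22.7]
prl [-93.5  32.2]
prr [ 4.6 32.3]
lfl [-67.5 -46.2]
lfr [ 70.3 -46.2]
the job is handed in; nothing more can be done
None
```

I handed the job in at about 12 s. In the last picture the plate is snug against the fence and its bolt-hole end stands out about 25 mm. The clamp handle is pressed down to its stop, the rubber tip rests on the plate, and no bystander was touched. The judge's result was not shown, and the tip's pressing force was not measured.

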